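Practice tamp on a sprung plate at the surf-shack coffee shelf

ROBOT

A 7-joint arm with a two-finger parallel gripper is mounted at the origin on the work surface. World frame = base frame: x ahead of the robot, y to its left, z up, the work surface at z = 0. Lengths are in m, angles in rad, forces in N, time in s.
With the tool pointing down it reaches from about 0.35 to 0.9 m from the base axis. Payload 19.9 kg.
Tool frame: the origin (TCP) lies on the centre line of the jaws, within the pads' length; the fingertips stand 17 mm ahead of it and the grasp point (between the pads) lies 2 mm behind it (bot.tip_reach is the distance from the TCP to the fingertips, in m); z points along the fingers, y is the direction in which the jaws open and shut (so a half turn about z gives the same grasp; the last joint's range is limited). The gripper opens to 85 mm and grips with 20 to 120 N. Pads are 22 mm wide; open, the fingers measure 114 mm over their backs; the gripper's body (76 mm by 85 mm) begins 54 mm behind the grasp point. The pads swing forward as they close: fully open they stand 13 mm farther back than shut.
Start: joints at [1.085, 0.417, -0.01, 1.614, 0.005, 1.111, -0.053], TCP at [0.269, -0.564, 0.248] pointing down, gripper open.
Joint ranges: [-2.81, 2.81], [-0.39, 2.02], [-1.27, 1.25], [0.06, 2.57], [-1.19, 4.33], [0.19, 2], [-2.82, 2.82]. Speed limits (rad/s): [1.89, 1.89, 2.39, 2.39, 3.01, 3.01, 3.01].

INTERFACE

Orientations are given as a 3x3 rotation matrix whose columns are the frame's x, y, z axes.
In Python, from workcell import bot gives the robot as it stands.
- The arm moves only by the tool apply_moves, never from a script. Its argument "steps" is a list of rows, each a list of 7 numbers: the shift along the tool's x, y, z in m, then the turn, a rotation vector about the tool's x, y, z in degrees, then the gripper's target within -1 to 1 (shut at 1, half-way at 0, fully open at -1). In form: [[tx, ty, tz, wx, wy, wz, grip], ...]. A call has 1 to 8 rows; each row shifts and turns the pose as measured when the row begins, along the tool's axes as they then stand; what a row does not reach is not made up. A row lasts 1/10 s, in which the tool goes at most 50 mm and 8.59 degrees, less where a joint would pass 70% of its speed; a pose out of reach is approached as far as the arm can. A call is refused whole if a number of a shift passes 0.05 or a number of a turn 8.59, either way. A call with a gripper value outside its range is refused whole. The fingers move at their own pace and stop on an object; "force" is the grip in N (left out, the last holds). Time passes only in rows, so rows that do not move let the fingers close. It gives the time, the measured TCP pose, the force and the opening at its end, in the units of the state.
- bot.observe(): the state, without advancing time (a new reading comes with each control period).
- bot.snapshot(name): name is "scene" or "top" or "wrist"; returns the picture (420x560x3 uint8, red, green, blue); there is no depth.
- bot.camera_model(name): a dict with "fx", "fy", "cx", "cy" (pixels), "position" and "rotation" of the camera in the world. Camera axes: x right, y up, looking along -z (the intrinsics and any distortion apply to the point x, -y, -z); pixel columns grow to the right and rows downward; lengths in m; the calibration is good to about 2 mm. A picture is of the moment at which its call begins: read the wrist's pose just before it. camera_model takes no time and is no camera call; for the wrist camera it gives the pose at the moment of the call.
- bot.job_done(): hands the job in, once; it reports no verdict.
The state is a dict: "time_s": time; "joint_pos": joint angles; "joint_velocities": joint speeds; "effort": joint torques, N m; "ee_pos": TCP position; "tool_rot": TCP orientation; "force": force on the tool from outside, world axes, zero at the start; "torque": the same for the moment, N m; "opening": finger opening in m.
Only numpy, scipy, OpenCV 4.12 (cv2) and the standard library are available. Lean on these libraries where they do the work, as an engineer would, in place of code of your own. Each camera call takes 0.05 s, during which the arm holds its last target.

TASK

Do a practice tamp: pick up the coffee tamper and press its flat face squarely down on the sprung practice plate in the portafilter basket until the plate bottoms out level, holding it there for a second with a push of about two kilos and never more than four. Then lift the tamper out so the plate springs back up, and set it down gently, upright, in its round rubber rest, let go, and leave the other things on the shelf alone.

Things in the scene. Friction and masses are not known exactly. Their poses are not given: they have to be found in the camera images.
- tamper_grip (a point): Loose coffee tamper, 84 mm tall, about 0.36 kg, standing on its flat face: steel base 56 mm in diameter, 19 mm thick, with a shoulder sloping up to 25 mm; above it a straight round wooden handle 32 mm in diameter from 25 to 72 mm up, with a domed top. This point: on its axis in the handle, 46 mm above the flat face; z along the axis to the top.
- tamper_face (a point): Centre of the tamper's flat underside (56 mm in diameter), 46 mm below tamper_grip on the same axis; z along the axis to the top.
- rim (a point): Centre of the mouth of the portafilter basket, level with its rim, 66 mm above the shelf. The steel portafilter (ring 71 mm outside, bore 60 mm) is fixed in a fork stand on a dark wooden block 125 x 110 mm; its wooden handle runs level along this frame's -x to 187 mm from the axis, 51 mm above the shelf, 33 mm thick. z up, along the basket's axis.
- plate_top: Sprung practice plate: steel disc, 58 mm diameter, in the basket. Origin: centre of its top face, 8 mm below the rim at rest; z up, normal to the face. It rocks up to 10 degrees under a push and goes down on springs: 4 N to start it, 0.6 N more per mm. It bottoms on three hidden studs 6 to 12 mm down, set anew each run: feel for it; the push then rises steeply (springs alone: 12 N at most).
- plate (a joint): Depth of the practice plate below its rest height in m: 0 up at rest, growing downwards, bottomed somewhere between 0.006 and 0.012.
- rest_floor (a point): Centre of the recess of the tamper rest, a round black rubber dish fixed to the shelf, 92 mm outside and 11 mm high, with a flat floor 76 mm in diameter 6 mm above the shelf. This point is on that floor; z up.
- shaker: Bystander: pineapple-shaped wooden shaker, 68 mm in diameter, 110 mm tall with its carved crown, loose. Origin at its underside.
- jug: Bystander: steel milk jug, 82 mm in diameter, 85 mm tall, handle to its +y reaching 71 mm from the axis, loose. Origin at its underside.
- harmonica: Bystander: chrome tremolo harmonica, 176 mm along its y, 26 mm wide, 25 mm high, lying loose. Origin at its underside.
- capo: Bystander: steel capo with lever, about 130 x 70 mm, 18 mm high, lying loose. Origin at the underside of its bar.
- phone_stand: Bystander: swivel phone stand in matte black aluminium, foot 90 mm in diameter, 140 mm tall, loose. Origin at its underside.
- bowl: Bystander: empty teal ceramic bowl, 136 mm in diameter, 55 mm high, loose. Origin at its underside.
- cup: Bystander: white espresso cup, 62 mm in diameter, 55 mm high, loose. Origin at its underside.
Mind the look-alikes: they are no part of the job. What is shaped like the part that bears tamper_grip but blue or purple is not meant.

How it is judged:
By the outcome, as a careful person would: the job done as asked, in the order asked, and still so for the second after the job is handed in, with the robot touching nothing.
It also fails if it takes over 58 s, if anything falls off the work surface, if the arm or the gripper's body presses on something with over 40 N, if the wrist force passes 120 N, or if a joint passes its speed limit or range.

## Working session

There is one attempt and no reset: what is moved stays moved. The work goes in short steps, Python scripts to look and compute and a tool call to move; the robot and the scene stay as the last step left them, time stands still between calls to the robot, and variables do not carry over. Pictures are saved under pics/ and viewed, and the job is handed in when it is done.

Besides the shell and the picture viewer there is one more tool, called after "Call:" in YAML: its name, and indented under it one key for each argument. apply_moves: Moves the arm, as the interface text tells. Its arguments: {"type":"object","properties":{"steps":{"type":"array","items":{"type":"array","items":{"type":"number"}}},"force":{"type":"number"}},"required":["steps"]}

```bash
ls; mkdir -p pics; python3 - <<'E'
from workcell import bot
import cv2
o=bot.observe();print(o)
for n in("scene","top","wrist"):
    print(n,bot.camera_model(n))
    cv2.imwrite(f"pics/{n}0.png",bot.snapshot(n)[:,:,::-1])
E
```

```text
pics
{'time_s': 0.0, 'joint_pos': array([ 1.08449172,  0.41794978, -0.01033411,  1.61415366,  0.00469989,
        1.11069433, -0.05298931]), 'joint_velocities': array([ 5.07011434e-05, -1.27986520e-04, -5.90928686e-04, -8.85171577e-04,
       -4.57251490e-04, -2.29248272e-05,  2.24920698e-03]), 'effort': array([ 1.15856565e-03, -8.64438987e+01,  6.79105595e-01, -4.34896553e+01,
        1.90917403e-02,  7.42492033e-03, -2.58467551e-06]), 'ee_pos': array([ 0.26879903, -0.56389536,  0.24768384]), 'tool_rot': array([[ 9.02674405e-01,  4.30323815e-01, -5.76436295e-04],
       [ 4.30324194e-01, -9.02673820e-01,  1.03078302e-03],
       [-7.67634728e-05, -1.17851593e-03, -9.99999303e-01]]), 'force': array([-0.31445997, -0.80956131,  0.96571865]), 'torque': array([-0.00816259, -0.00628721, -0.01888966]), 'opening': 0.08528808882095093}
scene {'fx': 539.224742396863, 'fy': 539.224742396863, 'cx': 288.8222362808205, 'cy': 207.24520222335843, 'position': array([ 1.13525735, -0.64668798,  0.8721687 ]), 'rotation': array([[ 0.78879812, -0.42916658,  0.44001543],
       [ 0.61446056,  0.53270497, -0.58194814],
       [ 0.01535429,  0.72941172,  0.68390261]])}
top {'fx': 389.141125783108, 'fy': 389.141125783108, 'cx': 277.631318833892, 'cy': 214.3360257296975, 'position': array([ 0.47194227, -0.00442452,  0.93877252]), 'rotation': array([[ 0.0108762 ,  0.98793074, -0.15451395],
       [-0.99988889,  0.00916972, -0.01175261],
       [-0.01019391,  0.1546246 ,  0.9879207 ]])}
wrist {'fx': 293.9093392569023, 'fy': 293.9093392569023, 'cx': 278.8759535072349, 'cy': 208.78259298736614, 'position': array([ 0.34268844, -0.52946552,  0.37300907]), 'rotation': array([[ 4.30194271e-01,  8.56406148e-01,  2.85484498e-01],
       [-9.02736038e-01,  4.08372076e-01,  1.35277099e-01],
       [-7.31757604e-04, -3.15912578e-01,  9.48788020e-01]])}
```

View pics/top0.png

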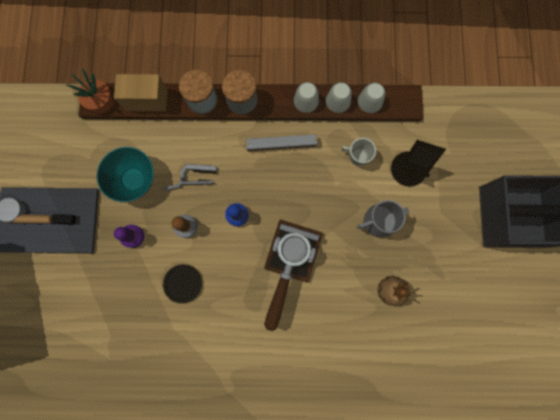

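View pics/scene0.png

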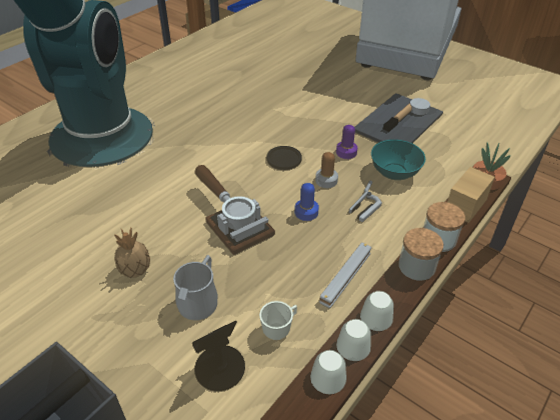

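```bash
python3 - <<'E'
import cv2,numpy as np
t=cv2.imread("pics/top0.png");s=cv2.imread("pics/scene0.png")
a=cv2.resize(t[195:335,100:330],None,fx=3.4,fy=3.4,interpolation=cv2.INTER_CUBIC)
b=cv2.resize(s[110:260,185:345],None,fx=4,fy=4,interpolation=cv2.INTER_CUBIC)
cv2.imwrite("pics/tc.png",a);cv2.imwrite("pics/sc.png",b[:600])
E
```

```text
(no output)
```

View pics/tc.png

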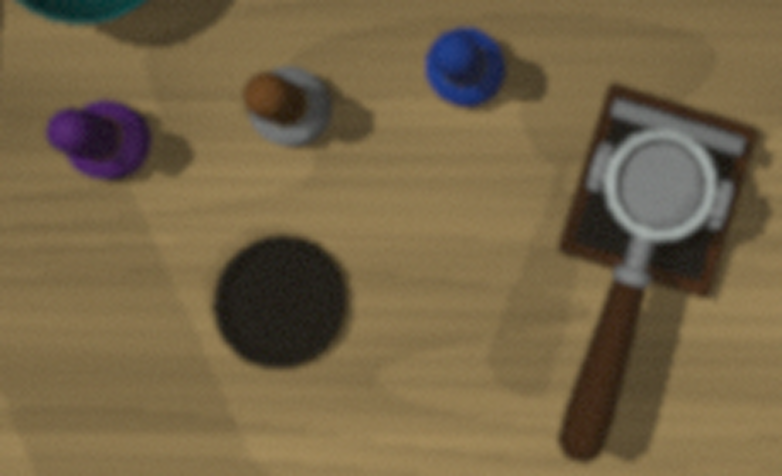

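View pics/sc.png

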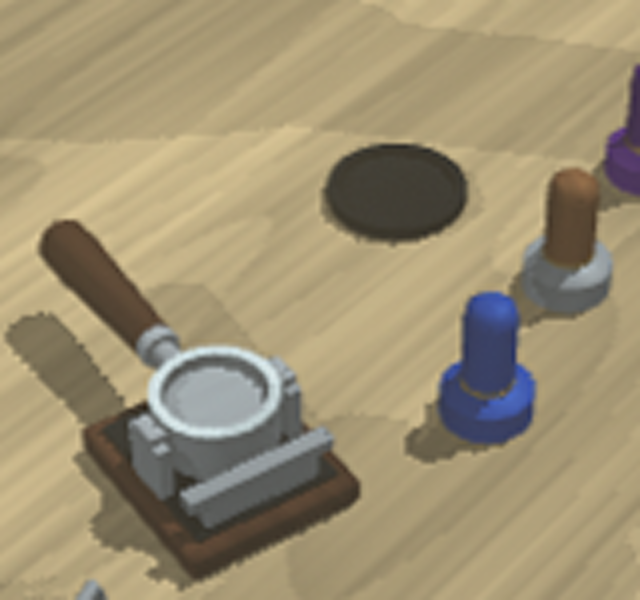

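```bash
cat > h.py <<'E'
import numpy as np,cv2
from workcell import bot
def ray(cm,u,v):
    d=np.array([(u-cm['cx'])/cm['fx'],-(v-cm['cy'])/cm['fy'],-1.]);return cm['position'],cm['rotation']@d
def onz(cm,u,v,z):
    p,d=ray(cm,u,v);return p+d*(z-p[2])/d[2]
def proj(cm,P):
    q=cm['rotation'].T@(np.asarray(P)-cm['position']);return cm['cx']-cm['fx']*q[0]/q[2], cm['cy']+cm['fy']*q[1]/q[2]
def tri(rs):
    A=np.zeros((3,3));b=np.zeros(3)
    for p,d in rs:
        d=d/np.linalg.norm(d);M=np.eye(3)-np.outer(d,d);A+=M;b+=M@p
    return np.linalg.solve(A,b)
E
python3 - <<'E'
from h import *
ct,cs=bot.camera_model('top'),bot.camera_model('scene')
t=cv2.imread("pics/top0.png");s=cv2.imread("pics/scene0.png")
def blob(img,box,f):
    x0,y0,x1,y1=box;c=img[y0:y1,x0:x1];h=cv2.cvtColor(c,cv2.COLOR_BGR2HSV)
    m=f(h.astype(int)).astype(np.uint8)*255
    cs_,_=cv2.findContours(m,cv2.RETR_EXTERNAL,cv2.CHAIN_APPROX_NONE);k=max(cs_,key=cv2.contourArea)
    return k.reshape(-1,2)+[x0,y0]
# rest: dark
for n,img,cm,box in(("top",t,ct,(150,255,215,315)),("scene",s,cs,(262,143,308,172))):
    k=blob(img,box,lambda h:h[...,2]<75)
    e=cv2.fitEllipse(k.astype(np.float32));print(n,"rest",e)
    # floor plane-world contour circle fit z=.011
    P=np.array([onz(cm,u,v,.011)[:2] for u,v in k]);print(cv2.minEnclosingCircle(P.astype(np.float32)), P.mean(0))
# rim bright low saturation
for n,img,cm,box in(("top",t,ct,(272,226,318,270)),("scene",s,cs,(215,192,262,228))):
    k=blob(img,box,lambda h:(h[...,2]>165)&(h[...,1]<60))
    P=np.array([onz(cm,u,v,.066)[:2] for u,v in k]);c,r=cv2.minEnclosingCircle(P.astype(np.float32));print(n,"rim",len(k),cv2.fitEllipse(k.astype(np.float32)),c,r)
# tamper handle brown
k=blob(t,(165,208,205,245),lambda h:(h[...,1]>120)&(h[...,2]<150)&(h[...,0]<14));print("top handle",k.min(0),k.max(0))
k2=blob(s,(310,148,345,190),lambda h:(h[...,1]>100)&(h[...,0]<14));print("scene handle",k2.min(0),k2.max(0))
# base grey
k=blob(t,(165,208,205,245),lambda h:(h[...,1]<70)&(h[...,2]>60));print("base",cv2.minEnclosingCircle(k.astype(np.float32)),k.min(0),k.max(0))
for g in [(185.3,226.5)]:print(onz(ct,*g,.019))
E
```

```text
top rest ((182.2788543701172, 283.404541015625), (37.46258544921875, 38.62266540527344), 64.64936065673828)
((0.4510880708694458, 0.2291216254234314), 0.04623129591345787) [0.45044736 0.22902353]
scene rest ((283.77392578125, 157.49624633789062), (23.042198181152344, 33.56377029418945), 89.58551788330078)
((0.4545610845088959, 0.22735606133937836), 0.049380168318748474) [0.45511722 0.2272805 ]Traceback (most recent call last):
  File "<stdin>", line 18, in <module>
cv2.error: OpenCV(4.12.0) /io/opencv/modules/imgproc/src/shapedescr.cpp:361: error: (-201:Incorrect size of input array) There should be at least 5 points to fit the ellipse in function 'fitEllipseNoDirect'
```

View pics/wrist0.png

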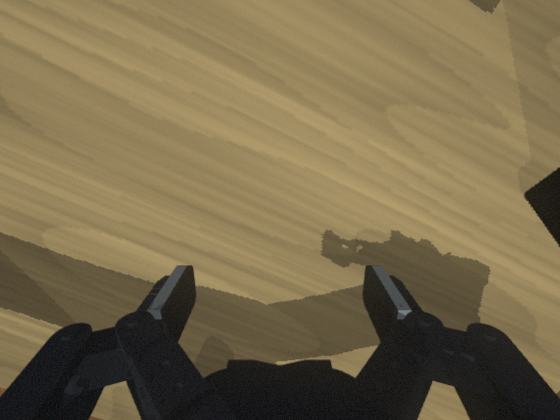

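```bash
python3 - <<'E'
from h import *
ct,cs=bot.camera_model('top'),bot.camera_model('scene')
print("rim",onz(ct,294.2,249.2,.066),onz(cs,239,209,.066))
print("tbase",onz(ct,185.3,226.3,.019), onz(cs,185+567/4,110+268/4,.019))
# handle top centre z~.08 top: crop (268,93); scene (574,182)
print("ttop",onz(ct,100+270/3.4,195+95/3.4,.076),onz(cs,185+573/4,110+185/4,.076))
for z in(.085,.02): print("blue/purple",onz(ct,237,215,.02)[:2],onz(ct,131,237,.02)[:2])
E
```

```text
rim [ 0.52982437 -0.03197974  0.066     ] [ 0.53563719 -0.03307059  0.066     ]
tbase [0.58484987 0.22658662 0.019     ] [0.59217599 0.22394192 0.019     ]
ttop [0.58530927 0.22586756 0.076     ] [0.58667282 0.23179222 0.076     ]
blue/purple [0.61313182 0.10367231] [0.55786986 0.35452687]
blue/purple [0.61313182 0.10367231] [0.55786986 0.35452687]
```

Three tamper-shaped things stand in the top view: purple (130,236), wood on steel (184,226) and blue (237,215). The wooden handle on a steel base fits the description, and the crops confirm it. The basket rim is at (294,249) and the rest at (182,283). I'll move over the portafilter first and take a wrist view.

Call:
apply_moves:
  steps:
    - [0.035,-0.028,0,0,0,0,-1]
    - [0.036,-0.028,0,0,0,0,-1]
    - [0.036,-0.028,0,0,0,0,-1]
    - [0.036,-0.028,0,0,0,0,-1]
    - [0.036,-0.028,0,0,0,0,-1]
    - [0.036,-0.028,0,0,0,0,-1]
    - [0.036,-0.028,0,0,0,0,-1]
    - [0.036,-0.028,0,0,0,0,-1]
  force: 40

```text
time_s: 0.95
ee_pos: [0.4329, -0.2314, 0.2457]
tool_rot: [[0.907, 0.421, -0.003], [0.421, -0.907, 0.0], [-0.003, -0.002, -1.0]]
force: [0.5, 0.1, 0.5]
opening: 0.0852
```

Call:
apply_moves:
  steps:
    - [0.034,-0.027,0,0,0,0,-1]
    - [0.034,-0.027,0,0,0,0,-1]
    - [0.034,-0.027,0,0,0,0,-1]
    - [0.034,-0.027,0,0,0,0,-1]
    - [0.03,-0.023,0,0,0,0,-1]
    - [0,0,0,0,0,0,-1]

```text
time_s: 1.55
ee_pos: [0.5319, -0.0279, 0.2456]
tool_rot: [[0.904, 0.427, -0.003], [0.427, -0.904, 0.002], [-0.002, -0.003, -1.0]]
force: [-0.0, -0.4, -0.4]
opening: 0.0855
```

```bash
python3 - <<'E'
from h import *
import pickle
cm=bot.camera_model('wrist');print(bot.observe()['ee_pos'])
im=bot.snapshot('wrist')[:,:,::-1];cv2.imwrite("pics/w1.png",im);pickle.dump(cm,open("w1.pkl","wb"))
print(proj(cm,[.53,-.032,.066]))
E
```

```text
[ 0.53190004 -0.02794775  0.24561719]
(np.float64(281.36502385228005), np.float64(193.96571131520395))
```

View pics/w1.png

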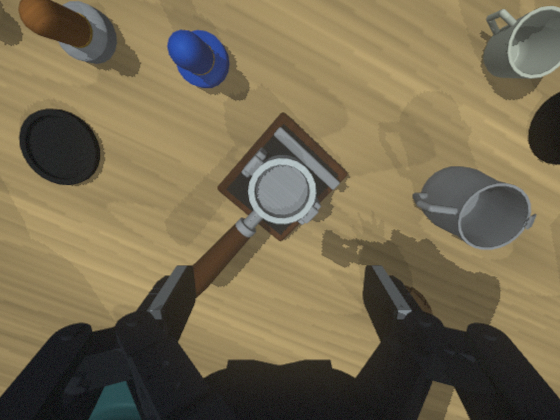

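```bash
python3 - <<'E'
from h import *
import pickle
cm=pickle.load(open("w1.pkl","rb"));im=cv2.imread("pics/w1.png")
h=cv2.cvtColor(im,cv2.COLOR_BGR2HSV).astype(int)
def big(m,box):
    x0,y0,x1,y1=box
    c,_=cv2.findContours(m[y0:y1,x0:x1].astype(np.uint8)*255,cv2.RETR_EXTERNAL,cv2.CHAIN_APPROX_NONE)
    return max(c,key=cv2.contourArea).reshape(-1,2)+[x0,y0]
print(h[190,240:330:3].tolist())
m=(h[...,2]>150)&(h[...,1]<60)
k=big(m,(238,148,326,232));P=np.array([onz(cm,u,v,.066)[:2] for u,v in k],np.float32)
print(cv2.fitEllipse(k.astype(np.float32)),cv2.fitEllipse(P),cv2.minEnclosingCircle(P))
m=(h[...,2]<60)
k=big(m,(10,100,110,195));P=np.array([onz(cm,u,v,.011)[:2] for u,v in k],np.float32)
print(cv2.fitEllipse(k.astype(np.float32)),cv2.fitEllipse(P),cv2.minEnclosingCircle(P))
E
```

```text
[[23, 40, 58], [22, 53, 53], [11, 35, 58], [92, 19, 189], [90, 17, 190], [0, 0, 71], [105, 16, 126], [99, 12, 148], [99, 17, 148], [93, 16, 147], [95, 10, 146], [93, 16, 147], [97, 15, 151], [100, 15, 149], [107, 15, 150], [107, 15, 151], [99, 17, 151], [99, 17, 148], [101, 14, 146], [98, 19, 150], [104, 19, 148], [98, 14, 143], [99, 13, 136], [90, 11, 120], [92, 21, 192], [93, 18, 152], [17, 42, 55], [25, 29, 52], [16, 84, 64], [13, 83, 74]]
((281.57586669921875, 190.88624572753906), (64.36019134521484, 67.06909942626953), 96.39569854736328) ((0.5320313572883606, -0.03128594905138016), (0.07113237679004669, 0.07217025756835938), 179.20156860351562) ((0.5305575132369995, -0.032123517245054245), 0.03831149637699127)
((59.520320892333984, 146.3487091064453), (68.3433837890625, 85.2585678100586), 126.97901153564453) ((0.45393362641334534, 0.22808434069156647), (0.08914928138256073, 0.09416765719652176), 31.04812240600586) ((0.45415347814559937, 0.22808384895324707), 0.047625623643398285)
```

Call:
apply_moves:
  steps:
    - [0.027,-0.035,0,0,0,0,-1]
    - [0.027,-0.035,0,0,0,0,-1]
    - [0.027,-0.035,0,0,0,0,-1]
    - [0.027,-0.035,0,0,0,0,-1]
    - [0.026,-0.034,0,0,0,0,-1]
    - [0.024,-0.034,0,0,0,0,-1]
    - [0,0,0,0,0,0,-1]

```text
time_s: 2.3
ee_pos: [0.5885, 0.2241, 0.2433]
tool_rot: [[0.911, 0.413, -0.006], [0.413, -0.911, -0.003], [-0.006, 0.001, -1.0]]
force: [-0.8, -1.1, -0.2]
opening: 0.0854
```

```bash
python3 - <<'E'
from h import *
import pickle
cm=bot.camera_model('wrist');print(bot.observe()['ee_pos'],bot.tip_reach)
im=bot.snapshot('wrist')[:,:,::-1];cv2.imwrite("pics/w2.png",im);pickle.dump(cm,open("w2.pkl","wb"))
print(proj(cm,[.586,.227,0]),proj(cm,[.586,.227,.08]))
E
```

```text
[0.58851679 0.22408826 0.24333859] 0.017
(np.float64(275.3257303815912), np.float64(177.83617164500393)) (np.float64(274.5147267578374), np.float64(195.2780166781818))
```

View pics/w2.png

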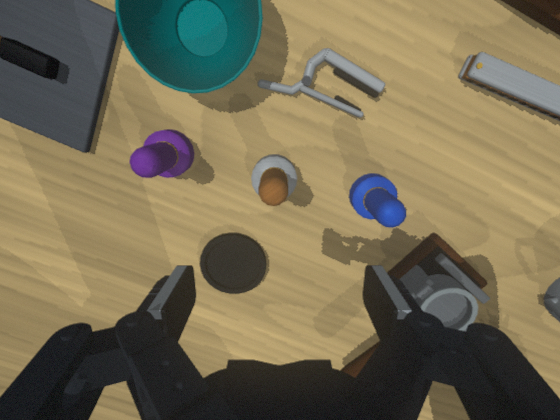

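```bash
python3 - <<'E'
from h import *
import pickle
cm=pickle.load(open("w2.pkl","rb"));im=cv2.imread("pics/w2.png")
c=cv2.resize(im[145:215,240:310],None,fx=8,fy=8,interpolation=cv2.INTER_CUBIC);cv2.imwrite("pics/w2c.png",c)
h=cv2.cvtColor(im,cv2.COLOR_BGR2HSV).astype(int)
def big(m,box):
    x0,y0,x1,y1=box
    c,_=cv2.findContours(m[y0:y1,x0:x1].astype(np.uint8)*255,cv2.RETR_EXTERNAL,cv2.CHAIN_APPROX_NONE)
    return max(c,key=cv2.contourArea).reshape(-1,2)+[x0,y0]
m=(h[...,1]>140)&(h[...,0]<16)&(h[...,2]<200)
k=big(m,(245,150,305,215));print(k.min(0),k.max(0))
E
```

```text
[259 179] [284 204]
```

View pics/w2c.png

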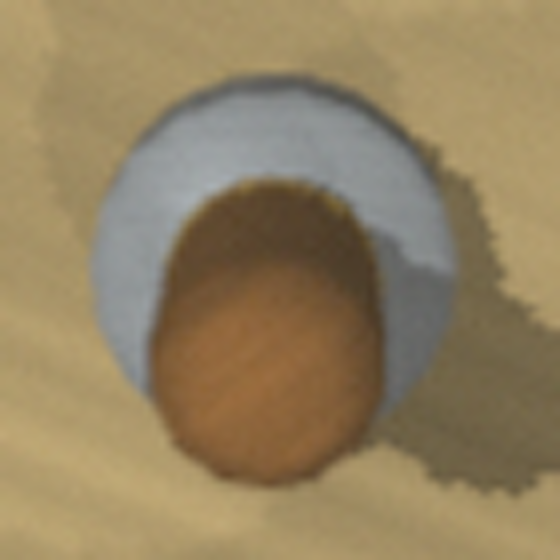

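```bash
python3 - <<'E'
from h import *
import pickle
cm=pickle.load(open("w2.pkl","rb"));tx=np.array([.911,.413,0]);
for u,v,z,r in((274.4,154.4,0,28),(274.4,156.6,.019,28),(274,167.3,.025,16),(273.3,205.9,.073,-16)):
    print(onz(cm,u,v,z)-tx*r/1000)
for z,u in((.0,274.4),(.019,274.4),(.06,273.5)): print(z,onz(cm,u,180,z))
o=bot.observe();print(o['ee_pos'],o['tool_rot'])
E
```

```text
[0.58715702 0.22865251 0.        ]
[0.58742975 0.2284973  0.019     ]
[0.58759222 0.22906639 0.025     ]
[0.5875001  0.22926573 0.073     ]
0.0 [0.58293363 0.22692409 0.        ]
0.019 [0.58710228 0.22851068 0.019     ]
0.06 [0.59570009 0.23281293 0.06      ]
[0.58881903 0.22103121 0.24317765] [[ 0.91185765  0.41046763 -0.00565215]
 [ 0.41044349 -0.91187249 -0.00497103]
 [-0.00719449  0.00221298 -0.99997167]]
```

Call:
apply_moves:
  steps:
    - [0.002,-0.0076,0.02,0.13,0.41,0,-1]
    - [0,0,0.04,0,0,0,-1]
    - [0,0,0.04,0,0,0,-1]
    - [0,0,0.02,0,0,0,-1]
    - [0,0,0,0,0,0,-1]

```text
time_s: 2.85
ee_pos: [0.5895, 0.2186, 0.1199]
tool_rot: [[0.916, 0.402, 0.002], [0.402, -0.916, -0.004], [0.0, 0.005, -1.0]]
force: [0.6, -0.7, 0.1]
opening: 0.0855
```

```bash
cat >> h.py <<'E'
def st(tgt=None):
    o=bot.observe();R=o['tool_rot'];p=o['ee_pos'];d=R.T@np.array([0,0,-1.])
    print('t',round(o['time_s'],2),'p',p.round(4),'z',R[:,2].round(4),'fix wx,wy deg',np.degrees([-d[1],d[0]]).round(2),'F',o['force'].round(2),'M',o['torque'].round(3),'open',round(o['opening'],4),'v',np.abs(o['joint_velocities']).max().round(3))
    if tgt is not None: print('tool shift',(R.T@(np.array(tgt)-p)).round(4))
    return o
E
python3 -c "
from h import *
st([.5874,.2287,.046])"
```

```text
t 2.85 p [0.5895 0.2186 0.1199] z [ 0.0024 -0.0043 -1.    ] fix wx,wy deg [ 0.28 -0.03] F [ 0.59 -0.7   0.14] M [0.034 0.001 0.029] open 0.0855 v 0.022
tool shift [ 0.0021 -0.0104  0.0738]
```

Call:
apply_moves:
  steps:
    - [0.002,-0.0104,0.0,0.28,0,0,-1]
    - [0,0,0,0,0,0,-1]
    - [0,0,0,0,0,0,-1]

```text
time_s: 3.15
ee_pos: [0.5885, 0.2274, 0.1227]
tool_rot: [[0.917, 0.399, 0.003], [0.399, -0.917, 0.0], [0.003, 0.001, -1.0]]
force: [0.3, 0.3, 0.2]
opening: 0.0854
```

```bash
python3 -c "
from h import *
st([.5874,.2287,.046])"
```

```text
t 3.15 p [0.5885 0.2274 0.1227] z [ 2.8e-03  3.0e-04 -1.0e+00] fix wx,wy deg [ 0.05 -0.15] F [0.34 0.34 0.18] M [-0.063  0.016  0.007] open 0.0854 v 0.014
tool shift [-0.0007 -0.0017  0.0767]
```

Call:
apply_moves:
  steps:
    - [-0.0007,-0.0017,0.03,0.05,-0.15,0,-1]
    - [0,0,0.03,0,0,0,-1]
    - [0,0,0.012,0,0,0,-1]
    - [0,0,0,0,0,0,-1]

```text
time_s: 3.55
ee_pos: [0.5905, 0.2296, 0.0543]
tool_rot: [[0.917, 0.399, 0.008], [0.399, -0.917, 0.003], [0.009, 0.001, -1.0]]
force: [0.5, -0.1, 0.8]
opening: 0.0856
```

```bash
python3 -c "
from h import *
st([.5874,.2287,.046])
cv2.imwrite('pics/w3.png',bot.snapshot('wrist')[:,:,::-1])"
```

```text
t 3.55 p [0.5905 0.2296 0.0543] z [ 0.0084  0.0026 -1.    ] fix wx,wy deg [ 0.06 -0.5 ] F [ 0.51 -0.09  0.81] M [-0.02   0.026 -0.013] open 0.0856 v 0.017
tool shift [-0.0033 -0.0004  0.0083]
```

View pics/w3.png

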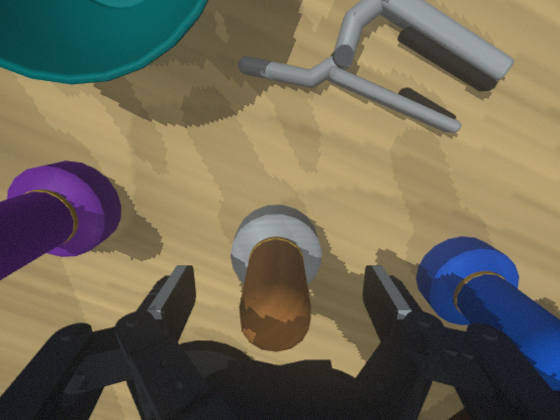

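Call:
apply_moves:
  steps:
    - [-0.003,-0.0004,0.0085,0.06,-0.5,0,-1]
    - [0,0,0,0,0,0,-1]

```text
time_s: 3.8
ee_pos: [0.589, 0.2293, 0.0486]
tool_rot: [[0.917, 0.399, 0.003], [0.399, -0.917, 0.001], [0.003, 0.0, -1.0]]
force: [-0.2, 1.3, -0.0]
opening: 0.0856
```

```bash
python3 -c "
from h import *
st([.5874,.2287,.046])"
```

```text
t 3.8 p [0.589  0.2293 0.0486] z [ 0.0028  0.0011 -1.    ] fix wx,wy deg [ 0.01 -0.17] F [-0.18  1.27 -0.04] M [ 0.019  0.032 -0.011] open 0.0856 v 0.033
tool shift [-0.0017 -0.0001  0.0026]
```

Call:
apply_moves:
  steps:
    - [-0.0015,0,0.003,0,-0.25,0,0]
    - [0,0,0.0005,0,-0.1,0,0.6]
    - [0,0,0.0005,0,-0.05,0,1]
    - [0,0,0,0,0,0,1]
    - [0,0,0,0,0,0,1]
    - [0,0,0,0,0,0,1]
  force: 60

```text
time_s: 4.4
ee_pos: [0.5885, 0.2291, 0.0463]
tool_rot: [[0.917, 0.399, -0.002], [0.399, -0.917, -0.001], [-0.002, 0.0, -1.0]]
force: [1.0, 0.8, -1.2]
opening: 0.0307
```

```bash
python3 -c "
from h import *
st([.5874,.2287,.046])"
```

```text
t 4.4 p [0.5885 0.2291 0.0463] z [-0.0016 -0.001  -1.    ] fix wx,wy deg [0.01 0.11] F [ 1.01  0.8  -1.19] M [ 0.039 -0.059  0.021] open 0.0307 v 0.002
tool shift [-0.0011 -0.0001  0.0003]
```

Call:
apply_moves:
  steps:
    - [0,0,-0.015,0,0.1,0,1]
    - [0,0,-0.035,0,0,0,1]
    - [0,0,-0.04,0,0,0,1]
    - [0,0,-0.03,0,0,0,1]
    - [0,0,0,0,0,0,1]
  force: 80

```text
time_s: 4.9
ee_pos: [0.5871, 0.229, 0.1729]
tool_rot: [[0.917, 0.399, -0.003], [0.399, -0.917, -0.001], [-0.003, -0.0, -1.0]]
force: [0.2, 0.1, -3.3]
opening: 0.0308
```

```bash
python3 -c "
from h import *
st([.532,-.0315,.166])
cv2.imwrite('pics/w4.png',bot.snapshot('wrist')[:,:,::-1])
cv2.imwrite('pics/s4.png',bot.snapshot('scene')[:,:,::-1])"
```

```text
t 4.9 p [0.5871 0.229  0.1729] z [-2.5e-03 -8.0e-04 -1.0e+00] fix wx,wy deg [-0.01  0.15] F [ 0.19  0.09 -3.28] M [ 0.022 -0.1   -0.033] open 0.0308 v 0.035
tool shift [-0.1545  0.2168  0.0073]
```

View pics/w4.png

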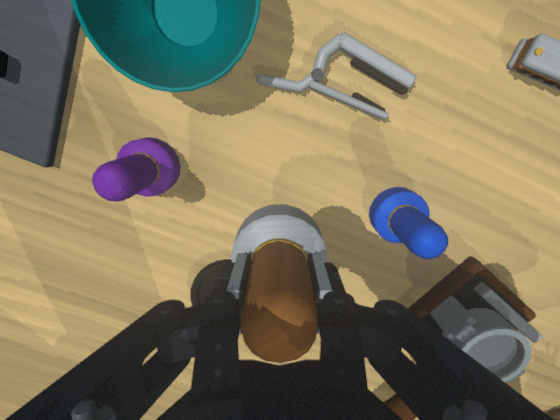

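View pics/s4.png

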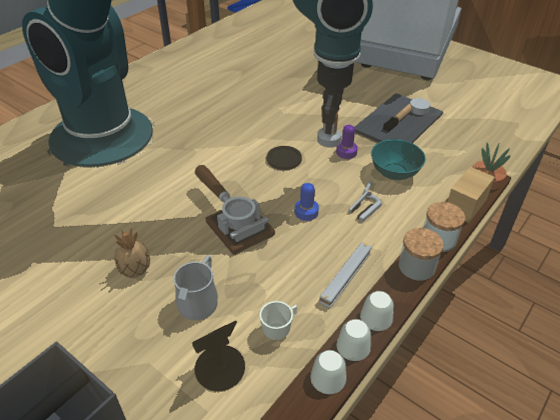

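Call:
apply_moves:
  steps:
    - [-0.03,0.03,0,0,0.15,0,1]
    - [-0.031,0.031,0,0,0,0,1]
    - [-0.031,0.031,0,0,0,0,1]
    - [-0.031,0.031,0,0,0,0,1]
    - [-0.031,0.031,0,0,0,0,1]
    - [-0.031,0.031,0,0,0,0,1]
    - [-0.028,0.03,0,0,0,0,1]
    - [0,0,0,0,0,0,1]

```text
time_s: 5.8
ee_pos: [0.4646, -0.064, 0.16]
tool_rot: [[0.916, 0.401, -0.022], [0.401, -0.916, -0.0], [-0.02, -0.008, -1.0]]
force: [0.1, 1.6, -3.4]
opening: 0.0306
```

```bash
python3 - <<'E'
from h import *
import pickle
cm=bot.camera_model('wrist');o=st([.532,-.0315,.166])
cv2.imwrite('pics/w5.png',bot.snapshot('wrist')[:,:,::-1]);pickle.dump((cm,o['ee_pos'],o['tool_rot']),open("w5.pkl","wb"))
E
```

```text
t 5.8 p [ 0.4646 -0.064   0.16  ] z [-2.180e-02 -4.000e-04 -9.998e-01] fix wx,wy deg [-0.48  1.16] F [ 0.12  1.63 -3.37] M [ 0.086 -0.027  0.011] open 0.0306 v 0.05
tool shift [ 0.0747 -0.0028 -0.0075]
```

View pics/w5.png

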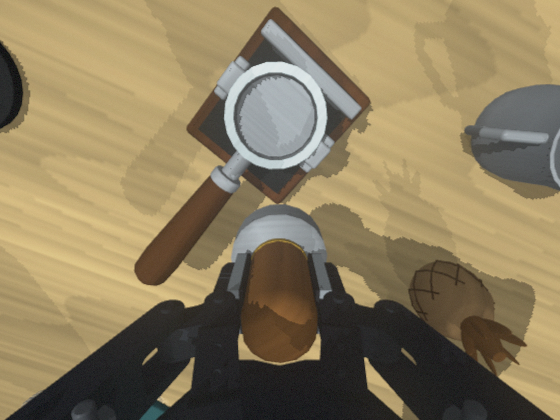

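```bash
python3 - <<'E'
from h import *
import pickle
from scipy.optimize import least_squares
cm,p,R=pickle.load(open("w5.pkl","rb"));im=cv2.imread("pics/w5.png")
h=cv2.cvtColor(im,cv2.COLOR_BGR2HSV).astype(int)
m=((h[...,2]>165)&(h[...,1]<60))[55:175,215:335].astype(np.uint8)*255
cs,hi=cv2.findContours(m,cv2.RETR_CCOMP,cv2.CHAIN_APPROX_NONE)
for c in sorted(cs,key=cv2.contourArea)[-2:]:
    k=c.reshape(-1,2)+[215,55];P=np.array([onz(cm,u,v,.066)[:2] for u,v in k])
    f=lambda q:np.hypot(P[:,0]-q[0],P[:,1]-q[1])-q[2]
    s=least_squares(f,[*P.mean(0),.03],loss='soft_l1',f_scale=.0005);print(len(k),s.x.round(4),np.abs(s.fun).mean())
im2=cv2.resize(im[190:290,220:340],None,fx=6,fy=6,interpolation=cv2.INTER_CUBIC)
cv2.imwrite("pics/w5c.png",im2)
# predicted tamper base circles for offset (dx) along tool x
for dz in(-.0463,-.0273):
    for dx in(0,-.0011):
        c=p+R@np.array([dx,0,-dz])
        print(dz,dx,'top',proj(cm,c+R@[.028,0,0]),'L',proj(cm,c+R@[0,-.028,0]),'R',proj(cm,c+R@[0,.028,0]))
E
```

```text
246 [ 0.532  -0.0312  0.03  ] 0.0001769109816486331
465 [ 0.5333 -0.0315  0.0373] 0.0034689764315696463
-0.0463 0 top (np.float64(277.90440214536073), np.float64(203.23342604290818)) L (np.float64(234.3071162654456), np.float64(244.91458842701857)) R (np.float64(321.59706080520505), np.float64(244.89452498648077))
-0.0463 -0.0011 top (np.float64(277.9064417423736), np.float64(204.94775188837627)) L (np.float64(234.3892467803303), np.float64(246.47206626907806)) R (np.float64(321.5186500530773), np.float64(246.4519049985363))
-0.0273 0 top (np.float64(277.80775493583246), np.float64(213.52324605834235)) L (np.float64(229.60633289422327), np.float64(259.0778180715676)) R (np.float64(326.1242142143837), np.float64(259.0542765188064))
-0.0273 -0.0011 top (np.float64(277.81022868494057), np.float64(215.4062429339012)) L (np.float64(229.70668677764044), np.float64(260.77082093452486)) R (np.float64(326.0283272643089), np.float64(260.7471653422035))
```

View pics/w5c.png

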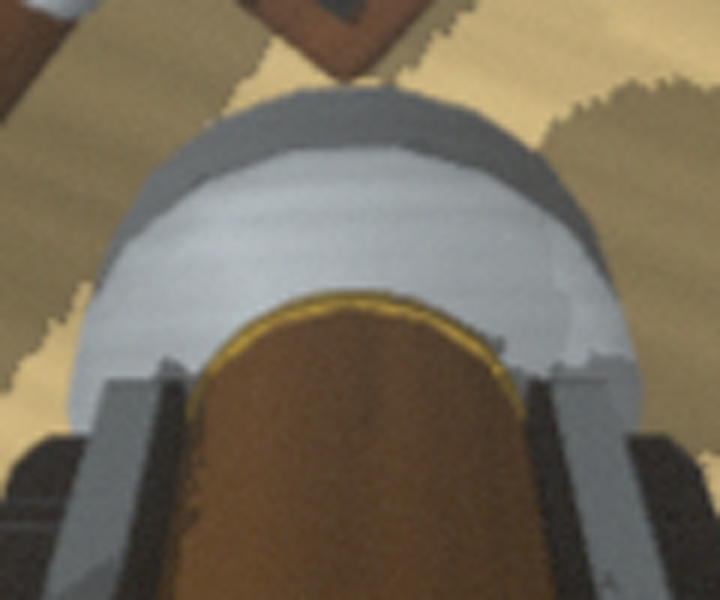

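```bash
python3 -c "
from h import *
st([.5323,-.0303,.15])"
```

```text
t 5.85 p [ 0.4653 -0.0616  0.16  ] z [-2.150e-02  5.000e-04 -9.998e-01] fix wx,wy deg [-0.52  1.11] F [ 1.   -0.13 -4.09] M [-0.006 -0.016  0.017] open 0.0304 v 0.053
tool shift [ 0.0741 -0.0016  0.0086]
```

Call:
apply_moves:
  steps:
    - [0.02,0,0.003,-0.3,0.6,0,1]
    - [0.025,-0.001,0.003,-0.2,0.5,0,1]
    - [0.02,-0.001,0.003,0,0,0,1]
    - [0.009,0,0,0,0,0,1]
    - [0,0,0,0,0,0,1]

```text
time_s: 6.35
ee_pos: [0.5355, -0.0235, 0.1463]
tool_rot: [[0.914, 0.406, -0.003], [0.406, -0.914, 0.003], [-0.001, -0.004, -1.0]]
force: [-0.9, -0.0, -3.3]
opening: 0.0306
```

```bash
python3 -c "
from h import *
st([.5323,-.0303,.14])"
```

```text
t 6.35 p [ 0.5355 -0.0235  0.1463] z [-0.0029  0.0029 -1.    ] fix wx,wy deg [-0.22  0.08] F [-0.9  -0.04 -3.32] M [-0.027 -0.056 -0.033] open 0.0306 v 0.016
tool shift [-0.0056  0.005   0.0063]
```

Call:
apply_moves:
  steps:
    - [-0.0056,0.005,0.003,-0.2,0.1,0,1]
    - [0,0,0,0,0,0,1]
    - [0,0,0,0,0,0,1]

```text
time_s: 6.65
ee_pos: [0.5307, -0.0306, 0.1423]
tool_rot: [[0.913, 0.407, -0.002], [0.407, -0.913, 0.0], [-0.001, -0.001, -1.0]]
force: [-0.1, -0.5, -3.1]
opening: 0.0302
```

```bash
python3 -c "
from h import *
st([.5323,-.0303,.14])"
```

```text
t 6.65 p [ 0.5307 -0.0306  0.1423] z [-1.5e-03  2.0e-04 -1.0e+00] fix wx,wy deg [-0.05  0.07] F [-0.13 -0.48 -3.11] M [-0.013 -0.006 -0.027] open 0.0302 v 0.017
tool shift [0.0016 0.0004 0.0023]
```

Call:
apply_moves:
  steps:
    - [0.0016,0.0004,0.012,-0.05,0.07,0,1]
    - [0,0,0.01,0,0,0,1]
    - [0,0,0,0,0,0,1]

```text
time_s: 6.95
ee_pos: [0.5318, -0.0313, 0.1187]
tool_rot: [[0.914, 0.406, 0.0], [0.406, -0.914, -0.001], [0.0, 0.001, -1.0]]
force: [-0.3, -0.2, -3.4]
opening: 0.0304
```

```bash
python3 - <<'E'
from h import *
import pickle
cm=bot.camera_model('wrist');o=st([.5323,-.0303,.115])
a=bot.snapshot('wrist')[:,:,::-1];pickle.dump((cm,o['ee_pos'],o['tool_rot']),open("w6.pkl","wb"))
b=bot.snapshot('scene')[:,:,::-1]
cv2.imwrite('pics/w6r.png',a);cv2.imwrite('pics/s6r.png',b)
cv2.imwrite('pics/w6.png',cv2.resize(a[190:310,200:360],None,fx=5,fy=5,interpolation=cv2.INTER_CUBIC))
cv2.imwrite('pics/s6.png',cv2.resize(b[150:250,190:300],None,fx=6,fy=6,interpolation=cv2.INTER_CUBIC))
E
```

```text
t 6.95 p [ 0.5318 -0.0313  0.1187] z [ 5.e-04 -8.e-04 -1.e+00] fix wx,wy deg [ 0.05 -0.01] F [-0.33 -0.2  -3.37] M [0.002 0.013 0.   ] open 0.0304 v 0.009
tool shift [ 0.0008 -0.0007  0.0037]
```

View pics/w6.png

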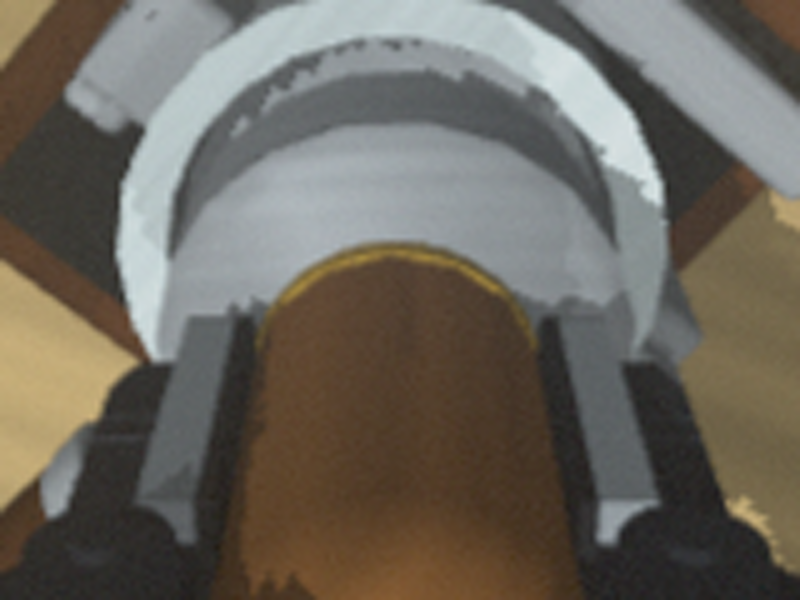

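View pics/s6.png

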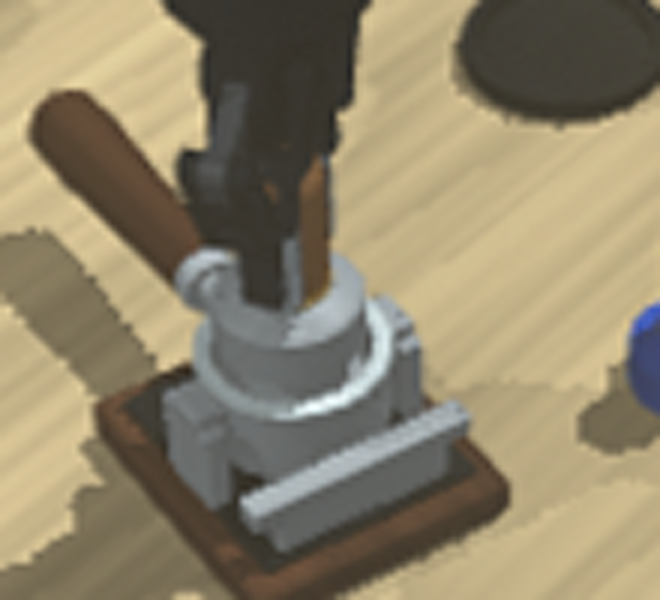

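Call:
apply_moves:
  steps:
    - [0.0008,-0.0007,0.002,0,0,0,1]
    - [0,0,0,0,0,0,1]

```text
time_s: 7.25
ee_pos: [0.5331, -0.03, 0.1179]
tool_rot: [[0.914, 0.406, 0.002], [0.406, -0.914, -0.001], [0.002, 0.002, -1.0]]
force: [0.4, 0.2, -4.1]
opening: 0.0302
```

```bash
python3 -c "
from h import *
st([.5323,-.0303,.110])"
```

```text
t 7.25 p [ 0.5331 -0.03    0.1179] z [ 2.1e-03 -7.0e-04 -1.0e+00] fix wx,wy deg [ 0.09 -0.09] F [ 0.37  0.23 -4.12] M [-0.012 -0.024 -0.002] open 0.0302 v 0.008
tool shift [-0.0008 -0.0001  0.0079]
```

Call:
apply_moves:
  steps:
    - [-0.0008,0,0.004,0.09,-0.1,0,1]
    - [0,0,0.003,0,0,0,1]
    - [0,0,0.001,0,0,0,1]

```text
time_s: 7.55
ee_pos: [0.5326, -0.0303, 0.1098]
tool_rot: [[0.914, 0.406, 0.001], [0.406, -0.914, -0.0], [0.001, 0.0, -1.0]]
force: [-0.3, -0.2, -3.9]
opening: 0.0302
```

```bash
python3 -c "
from h import *
st([.5323,-.0303,.105])"
```

```text
t 7.55 p [ 0.5326 -0.0303  0.1098] z [ 6.e-04 -0.e+00 -1.e+00] fix wx,wy deg [ 0.02 -0.03] F [-0.34 -0.15 -3.9 ] M [0.004 0.031 0.   ] open 0.0302 v 0.02
tool shift [-0.0003 -0.0002  0.0048]
```

Call:
apply_moves:
  steps:
    - [-0.0003,0,0.003,0,0,0,1]
    - [0,0,0.003,0,0,0,1]
    - [0,0,0.001,0,0,0,1]

```text
time_s: 7.85
ee_pos: [0.5325, -0.0305, 0.1023]
tool_rot: [[0.914, 0.406, 0.001], [0.406, -0.914, -0.0], [0.001, 0.0, -1.0]]
force: [-1.3, 0.5, 2.5]
opening: 0.0301
```

```bash
python3 -c "
from h import *
st([.5323,-.0303,.100])"
```

```text
t 7.85 p [ 0.5325 -0.0305  0.1023] z [ 9.e-04 -1.e-04 -1.e+00] fix wx,wy deg [ 0.03 -0.05] F [-1.32  0.51  2.54] M [0.044 0.337 0.012] open 0.0301 v 0.019
tool shift [-0.0001 -0.0003  0.0023]
```

Call:
apply_moves:
  steps:
    - [0,0,0.002,0,0,0,1]
    - [0,0,0.002,0,0,0,1]

```text
time_s: 8.05
ee_pos: [0.533, -0.0305, 0.0987]
tool_rot: [[0.914, 0.406, 0.002], [0.406, -0.914, -0.0], [0.002, 0.001, -1.0]]
force: [-1.2, -1.2, 7.0]
opening: 0.0306
```

```bash
python3 -c "
from h import *
st([.5323,-.0303,.095])"
```

```text
t 8.05 p [ 0.533  -0.0305  0.0987] z [ 2.e-03 -4.e-04 -1.e+00] fix wx,wy deg [ 0.06 -0.09] F [-1.16 -1.24  7.  ] M [-0.138  0.414  0.045] open 0.0306 v 0.039
tool shift [-0.0005 -0.0005  0.0037]
```

Call:
apply_moves:
  steps:
    - [-0.0005,-0.0003,0.001,0.05,-0.09,0,1]

```text
time_s: 8.15
ee_pos: [0.5329, -0.0306, 0.098]
tool_rot: [[0.914, 0.406, 0.001], [0.406, -0.914, -0.0], [0.001, 0.001, -1.0]]
force: [0.6, -0.9, 6.0]
opening: 0.0305
```

```bash
python3 -c "
from h import *
st([.5323,-.0303,.095])"
```

```text
t 8.15 p [ 0.5329 -0.0306  0.098 ] z [ 1.4e-03 -4.0e-04 -1.0e+00] fix wx,wy deg [ 0.05 -0.07] F [ 0.65 -0.9   5.96] M [-0.249 -0.108  0.01 ] open 0.0305 v 0.009
tool shift [-0.0005 -0.0005  0.003 ]
```

Call:
apply_moves:
  steps:
    - [-0.0003,-0.0002,0.001,0.03,-0.05,0,1]

```text
time_s: 8.25
ee_pos: [0.5332, -0.0305, 0.0974]
tool_rot: [[0.914, 0.406, 0.002], [0.406, -0.914, -0.0], [0.001, 0.001, -1.0]]
force: [-0.5, -0.2, 6.6]
opening: 0.0301
```

Call:
apply_moves:
  steps:
    - [0,-0.0002,0.001,0,0,0,1]

```text
time_s: 8.35
ee_pos: [0.5334, -0.0305, 0.0968]
tool_rot: [[0.914, 0.406, 0.002], [0.406, -0.914, -0.001], [0.002, 0.002, -1.0]]
force: [-3.2, -1.0, 5.8]
opening: 0.0307
```

```bash
python3 -c "
from h import *
st([.5323,-.0303,.095])"
```

```text
t 8.35 p [ 0.5334 -0.0305  0.0968] z [ 2.4e-03 -6.0e-04 -1.0e+00] fix wx,wy deg [ 0.09 -0.11] F [-3.19 -1.01  5.82] M [-0.264  0.828 -0.014] open 0.0307 v 0.02
tool shift [-0.001  -0.0006  0.0018]
```

Call:
apply_moves:
  steps:
    - [-0.0015,-0.0006,0.0007,0.1,-0.15,0,1]

```text
time_s: 8.45
ee_pos: [0.5329, -0.0306, 0.0967]
tool_rot: [[0.914, 0.406, 0.002], [0.406, -0.914, -0.0], [0.001, 0.001, -1.0]]
force: [6.0, -1.5, 5.6]
opening: 0.0306
```

Call:
apply_moves:
  steps:
    - [-0.0005,-0.0003,0.001,0.05,-0.05,0,1]

```text
time_s: 8.55
ee_pos: [0.5332, -0.0306, 0.0964]
tool_rot: [[0.914, 0.406, 0.003], [0.406, -0.914, 0.0], [0.002, 0.001, -1.0]]
force: [-1.4, -0.3, 7.2]
opening: 0.0306
```

```bash
python3 -c "
from h import *
st([.5323,-.0303,.095])"
```

```text
t 8.55 p [ 0.5332 -0.0306  0.0964] z [ 2.6e-03  1.0e-04 -1.0e+00] fix wx,wy deg [ 0.06 -0.14] F [-1.42 -0.3   7.24] M [-0.035  0.342 -0.004] open 0.0306 v 0.015
tool shift [-0.0007 -0.0006  0.0014]
```

Call:
apply_moves:
  steps:
    - [-0.0003,-0.0002,0.0015,0.03,-0.1,0,1]

```text
time_s: 8.65
ee_pos: [0.5334, -0.0305, 0.0955]
tool_rot: [[0.914, 0.406, 0.002], [0.406, -0.914, -0.0], [0.002, 0.001, -1.0]]
force: [-3.8, -0.2, 14.4]
opening: 0.03
```

Call:
apply_moves:
  steps:
    - [-0.0003,0,0.0015,0.03,-0.1,0,1]

```text
time_s: 8.75
ee_pos: [0.5337, -0.0305, 0.095]
tool_rot: [[0.914, 0.406, 0.001], [0.406, -0.914, -0.001], [0.001, 0.001, -1.0]]
force: [-10.8, 1.3, 34.8]
opening: 0.0306
```

```bash
python3 -c "
from h import *
st([.5323,-.0303,.095])"
```

```text
t 8.75 p [ 0.5337 -0.0305  0.095 ] z [ 1.4e-03 -8.0e-04 -1.0e+00] fix wx,wy deg [ 0.07 -0.06] F [-10.76   1.27  34.82] M [ 0.419  2.694 -0.006] open 0.0306 v 0.011
tool shift [-0.0012 -0.0008 -0.    ]
```

Call:
apply_moves:
  steps:
    - [-0.0003,0,-0.0004,0,0,0,1]

```text
time_s: 8.85
ee_pos: [0.5334, -0.0305, 0.0958]
tool_rot: [[0.914, 0.406, 0.001], [0.406, -0.914, -0.001], [0.001, 0.001, -1.0]]
force: [-4.0, -0.0, 4.0]
opening: 0.0303
```

```bash
python3 -c "
from h import *
st([.5323,-.0303,.095])"
```

```text
t 8.85 p [ 0.5334 -0.0305  0.0958] z [ 0.0013 -0.001  -1.    ] fix wx,wy deg [ 0.08 -0.04] F [-4.01 -0.02  4.  ] M [ 0.069  0.94  -0.038] open 0.0303 v 0.02
tool shift [-0.0009 -0.0006  0.0008]
```

Call:
apply_moves:
  steps:
    - [-0.0004,-0.0001,0.001,0.02,-0.04,0,1]

```text
time_s: 8.95
ee_pos: [0.5334, -0.0305, 0.0954]
tool_rot: [[0.914, 0.406, 0.002], [0.406, -0.914, -0.001], [0.001, 0.002, -1.0]]
force: [-2.1, -0.5, 15.3]
opening: 0.0306
```

Call:
apply_moves:
  steps:
    - [-0.0003,-0.0001,0.0006,0.02,-0.04,0,1]

```text
time_s: 9.05
ee_pos: [0.5335, -0.0305, 0.0954]
tool_rot: [[0.914, 0.406, 0.002], [0.406, -0.914, -0.001], [0.001, 0.002, -1.0]]
force: [-3.1, -0.0, 11.6]
opening: 0.0306
```

Call:
apply_moves:
  steps:
    - [-0.0004,-0.0001,0.0008,0.02,-0.05,0,1]

```text
time_s: 9.15
ee_pos: [0.5335, -0.0305, 0.0953]
tool_rot: [[0.914, 0.406, 0.002], [0.406, -0.914, -0.002], [0.001, 0.002, -1.0]]
force: [-3.8, 1.3, 15.8]
opening: 0.0305
```

Call:
apply_moves:
  steps:
    - [-0.0004,-0.0001,0.0007,0.02,-0.05,0,1]

```text
time_s: 9.25
ee_pos: [0.5335, -0.0305, 0.0954]
tool_rot: [[0.914, 0.406, 0.002], [0.406, -0.914, -0.002], [0.001, 0.002, -1.0]]
force: [-4.4, -0.6, 13.8]
opening: 0.0306
```

Call:
apply_moves:
  steps:
    - [-0.0005,-0.0001,0.0008,0.05,-0.06,0,1]

```text
time_s: 9.35
ee_pos: [0.5335, -0.0305, 0.0953]
tool_rot: [[0.914, 0.406, 0.001], [0.406, -0.914, -0.002], [0.001, 0.002, -1.0]]
force: [-3.5, 0.6, 15.3]
opening: 0.0301
```

Call:
apply_moves:
  steps:
    - [-0.0005,-0.0001,0.0008,0.05,-0.06,0,1]

```text
time_s: 9.45
ee_pos: [0.5334, -0.0305, 0.0953]
tool_rot: [[0.914, 0.406, 0.001], [0.406, -0.914, -0.001], [0.001, 0.002, -1.0]]
force: [-3.8, 1.0, 14.8]
opening: 0.0306
```

Call:
apply_moves:
  steps:
    - [-0.0005,-0.0001,0.0008,0.05,-0.06,0,1]

```text
time_s: 9.55
ee_pos: [0.5335, -0.0305, 0.0953]
tool_rot: [[0.914, 0.406, 0.001], [0.406, -0.914, -0.001], [0.001, 0.002, -1.0]]
force: [-4.2, 0.6, 14.7]
opening: 0.0307
```

Call:
apply_moves:
  steps:
    - [-0.0005,-0.0001,0.0008,0.05,-0.06,0,1]

```text
time_s: 9.65
ee_pos: [0.5335, -0.0305, 0.0953]
tool_rot: [[0.914, 0.406, 0.001], [0.406, -0.914, -0.001], [0.001, 0.001, -1.0]]
force: [-4.3, 0.3, 14.9]
opening: 0.0304
```

Call:
apply_moves:
  steps:
    - [-0.0005,-0.0001,0.0009,0.05,-0.06,0,1]
    - [-0.0005,-0.0001,0.0009,0.05,-0.06,0,1]

```text
time_s: 9.85
ee_pos: [0.5335, -0.0305, 0.0953]
tool_rot: [[0.914, 0.406, 0.001], [0.406, -0.914, -0.001], [0.001, 0.001, -1.0]]
force: [-5.3, -0.1, 17.6]
opening: 0.0307
```

```bash
python3 -c "
from h import *
st([.5323,-.0303,.095])"
```

```text
t 9.85 p [ 0.5335 -0.0305  0.0953] z [ 8.e-04 -6.e-04 -1.e+00] fix wx,wy deg [ 0.05 -0.03] F [-5.26 -0.07 17.55] M [ 0.144  1.285 -0.022] open 0.0307 v 0.003
tool shift [-0.001  -0.0007  0.0003]
```

Call:
apply_moves:
  steps:
    - [-0.0006,-0.0001,0.0008,0.05,-0.04,0,1]
    - [-0.0006,-0.0001,0.0009,0.05,-0.04,0,1]
    - [-0.0006,-0.0001,0.0008,0.05,-0.04,0,1]

```text
time_s: 10.15
ee_pos: [0.5334, -0.0306, 0.0954]
tool_rot: [[0.914, 0.407, 0.002], [0.407, -0.914, 0.0], [0.002, 0.0, -1.0]]
force: [-3.7, 0.3, 13.6]
opening: 0.0308
```

Call:
apply_moves:
  steps:
    - [-0.0006,-0.0001,0.0009,0.04,-0.04,0,1]
    - [-0.0006,-0.0001,0.0008,0.04,-0.04,0,1]
    - [-0.0006,-0.0001,0.0009,0.04,-0.04,0,1]

```text
time_s: 10.45
ee_pos: [0.5334, -0.0306, 0.0953]
tool_rot: [[0.914, 0.407, 0.003], [0.407, -0.914, 0.001], [0.003, 0.0, -1.0]]
force: [-4.1, 0.9, 15.4]
opening: 0.0301
```

Call:
apply_moves:
  steps:
    - [-0.0006,-0.0001,0.0008,0.03,-0.04,0,1]
    - [-0.0006,-0.0001,0.0009,0.03,-0.04,0,1]
    - [-0.0006,-0.0001,0.0008,0.03,-0.04,0,1]

```text
time_s: 10.75
ee_pos: [0.5334, -0.0306, 0.0954]
tool_rot: [[0.913, 0.407, 0.005], [0.407, -0.913, 0.001], [0.005, 0.001, -1.0]]
force: [-4.0, 0.4, 14.1]
opening: 0.03
```

```bash
python3 -c "
from h import *
st([.5323,-.0303,.12])"
```

```text
t 10.75 p [ 0.5334 -0.0306  0.0954] z [ 0.0046  0.0014 -1.    ] fix wx,wy deg [ 0.03 -0.27] F [-4.02  0.37 14.12] M [ 0.14   1.108 -0.01 ] open 0.03 v 0.005
tool shift [-0.0007 -0.0007 -0.0246]
```

Call:
apply_moves:
  steps:
    - [-0.0005,-0.0001,0.0009,0.03,-0.2,0,1]
    - [-0.0005,-0.0001,0.0009,0.03,-0.2,0,1]

```text
time_s: 10.95
ee_pos: [0.5335, -0.0306, 0.0953]
tool_rot: [[0.913, 0.407, 0.0], [0.407, -0.913, -0.001], [-0.0, 0.001, -1.0]]
force: [-4.8, 0.8, 16.5]
opening: 0.03
```

Call:
apply_moves:
  steps:
    - [-0.0005,-0.0001,0.0009,0.03,-0.1,0,1]
    - [-0.0005,-0.0001,0.0009,0.03,-0.1,0,1]

```text
time_s: 11.15
ee_pos: [0.5336, -0.0305, 0.0953]
tool_rot: [[0.913, 0.407, -0.001], [0.407, -0.913, -0.002], [-0.001, 0.001, -1.0]]
force: [-5.3, 0.8, 17.2]
opening: 0.0306
```

```bash
python3 -c "
from h import *
st([.5323,-.0303,.12])"
```

```text
t 11.15 p [ 0.5336 -0.0305  0.0953] z [-9.0e-04 -1.6e-03 -1.0e+00] fix wx,wy deg [0.07 0.08] F [-5.3   0.79 17.16] M [ 0.11   1.284 -0.081] open 0.0306 v 0.008
tool shift [-0.0011 -0.0007 -0.0247]
```

Call:
apply_moves:
  steps:
    - [-0.0005,-0.0001,0.0008,0.05,-0.02,0,1]
    - [-0.0005,-0.0001,0.0008,0.05,-0.02,0,1]
    - [-0.0005,-0.0001,0.0008,0.03,-0.05,0,1]

```text
time_s: 11.45
ee_pos: [0.5335, -0.0306, 0.0953]
tool_rot: [[0.913, 0.407, 0.0], [0.407, -0.913, -0.001], [-0.0, 0.001, -1.0]]
force: [-2.9, 1.1, 14.1]
opening: 0.0304
```

Call:
apply_moves:
  steps:
    - [-0.0005,-0.0001,0.0009,0.03,-0.05,0,1]
    - [-0.0005,-0.0001,0.0008,0.03,-0.05,0,1]
    - [-0.0005,-0.0001,0.0009,0.03,-0.05,0,1]

```text
time_s: 11.75
ee_pos: [0.5335, -0.0305, 0.0953]
tool_rot: [[0.913, 0.407, 0.001], [0.407, -0.913, -0.001], [0.0, 0.001, -1.0]]
force: [-4.9, 1.0, 17.4]
opening: 0.0304
```

```bash
python3 -c "
from h import *
st([.5323,-.0303,.12])"
```

```text
t 11.75 p [ 0.5335 -0.0305  0.0953] z [ 5.e-04 -1.e-03 -1.e+00] fix wx,wy deg [ 0.06 -0.01] F [-4.85  0.97 17.41] M [ 0.18   1.23  -0.056] open 0.0304 v 0.003
tool shift [-0.001  -0.0007 -0.0247]
```

Call:
apply_moves:
  steps:
    - [-0.0003,-0.0002,-0.002,0.03,0,0,1]
    - [-0.0003,-0.0002,-0.005,0,0,0,1]
    - [-0.0003,-0.0002,-0.008,0,0,0,1]
    - [0,0,-0.012,0,0,0,1]
    - [0,0,-0.02,0,0,0,1]
    - [0,0,-0.025,0,0,0,1]
    - [0,0,0,0,0,0,1]

```text
time_s: 12.45
ee_pos: [0.5321, -0.03, 0.1724]
tool_rot: [[0.913, 0.408, 0.0], [0.408, -0.913, -0.0], [0.0, 0.0, -1.0]]
force: [0.8, -0.0, -4.0]
opening: 0.0302
```

```bash
python3 -c "
from h import *
st([.454,.228,.16])"
```

```text
t 12.45 p [ 0.5321 -0.03    0.1724] z [ 2.e-04 -1.e-04 -1.e+00] fix wx,wy deg [ 0.01 -0.01] F [ 0.8  -0.02 -4.03] M [ 0.046 -0.056 -0.025] open 0.0302 v 0.04
tool shift [ 0.0339 -0.2674  0.0123]
```

Call:
apply_moves:
  steps:
    - [-0.004,-0.03,0,0,0,0,1]
    - [-0.004,-0.045,0,0,0,0,1]
    - [-0.004,-0.045,0,0,0,0,1]
    - [-0.004,-0.045,0,0,0,0,1]
    - [-0.004,-0.045,0,0,0,0,1]
    - [-0.004,-0.035,0,0,0,0,1]
    - [-0.002,-0.02,0,0,0,0,1]
    - [0,0,0,0,0,0,1]

```text
time_s: 13.25
ee_pos: [0.3937, 0.208, 0.171]
tool_rot: [[0.914, 0.405, 0.0], [0.405, -0.914, -0.001], [-0.0, 0.001, -1.0]]
force: [0.8, -0.2, -3.5]
opening: 0.0305
```

```bash
python3 - <<'E'
from h import *
import pickle
cm=bot.camera_model('wrist');o=st([.454,.228,.16])
cv2.imwrite('pics/w7.png',bot.snapshot('wrist')[:,:,::-1]);pickle.dump((cm,o['ee_pos'],o['tool_rot']),open("w7.pkl","wb"))
cv2.imwrite('pics/t7.png',bot.snapshot('top')[:,:,::-1])
E
```

```text
t 13.25 p [0.3937 0.208  0.171 ] z [ 0.     -0.0013 -1.    ] fix wx,wy deg [0.07 0.03] F [ 0.85 -0.19 -3.52] M [-0.072 -0.029  0.041] open 0.0305 v 0.021
tool shift [0.0633 0.0062 0.011 ]
```

View pics/w7.png

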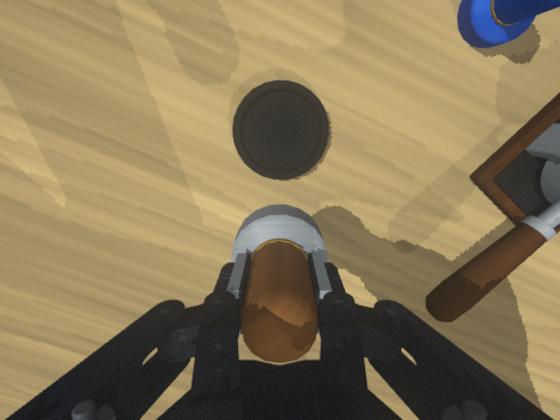

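View pics/t7.png

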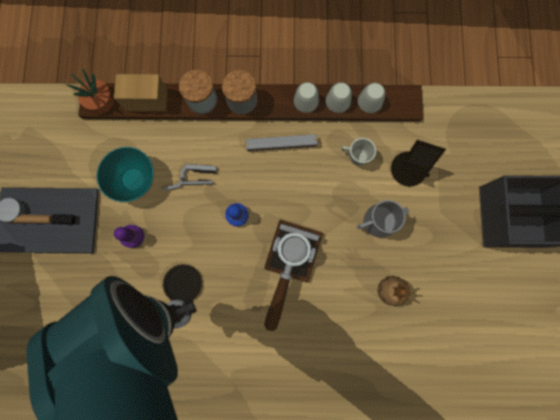

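```bash
python3 - <<'E'
from h import *
import pickle
from scipy.optimize import least_squares
cm,p,R=pickle.load(open("w7.pkl","rb"));im=cv2.imread("pics/w7.png")
h=cv2.cvtColor(im,cv2.COLOR_BGR2HSV).astype(int)
m=(h[...,2]<70)[65:195,215:345].astype(np.uint8)*255
cs,hi=cv2.findContours(m,cv2.RETR_EXTERNAL,cv2.CHAIN_APPROX_NONE)
k=max(cs,key=cv2.contourArea).reshape(-1,2)+[215,65]
P=np.array([onz(cm,u,v,.011)[:2] for u,v in k])
s=least_squares(lambda q:np.hypot(P[:,0]-q[0],P[:,1]-q[1])-q[2],[*P.mean(0),.045],loss='soft_l1',f_scale=.0005);print(len(k),s.x.round(4),np.abs(s.fun).mean())
c=s.x[:2]; off=(R@[-.0006,.0007,0])[:2]; t=c-off; print('TCP tgt',t)
cv2.imwrite("pics/w7c.png",cv2.resize(im[190:290,220:340],None,fx=6,fy=6,interpolation=cv2.INTER_CUBIC))
st([*t,.09])
E
```

```text
278 [0.4518 0.2312 0.0442] 0.00024384755498549693
TCP tgt [0.45207618 0.2321306 ]
t 13.35 p [0.395  0.2059 0.1709] z [ 1.0e-04 -1.9e-03 -1.0e+00] fix wx,wy deg [0.1  0.04] F [ 1.09  0.09 -2.65] M [-0.019 -0.006 -0.064] open 0.0308 v 0.023
tool shift [ 0.0628 -0.0012  0.0809]
```

View pics/w7c.png

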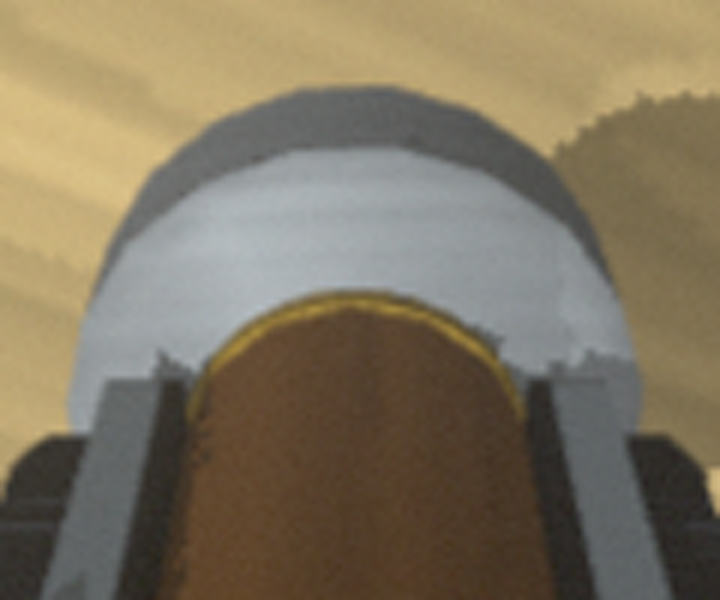

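Call:
apply_moves:
  steps:
    - [0.02,0,0.005,0.1,0.04,0,1]
    - [0.022,0,0.015,0,0,0,1]
    - [0.014,0,0.02,0,0,0,1]
    - [0.005,0,0.02,0,0,0,1]
    - [0,0,0,0,0,0,1]

```text
time_s: 13.85
ee_pos: [0.4562, 0.2249, 0.1082]
tool_rot: [[0.919, 0.395, 0.001], [0.395, -0.919, -0.003], [-0.0, 0.003, -1.0]]
force: [-1.0, 0.7, -2.8]
opening: 0.0304
```

```bash
python3 -c "
from h import *
st([.4523,.2313,.07])"
```

```text
t 13.85 p [0.4562 0.2249 0.1082] z [ 0.001  -0.0027 -1.    ] fix wx,wy deg [0.16 0.01] F [-1.04  0.7  -2.85] M [-0.006  0.042 -0.033] open 0.0304 v 0.03
tool shift [-0.001  -0.0075  0.0382]
```

Call:
apply_moves:
  steps:
    - [-0.001,-0.0075,0.01,0.16,0,0,1]
    - [0,-0.0005,0.015,0,0,0,1]
    - [0,0,0.014,0,0,0,1]
    - [0,0,0.002,0,0,0,1]

```text
time_s: 14.25
ee_pos: [0.4522, 0.2306, 0.0655]
tool_rot: [[0.92, 0.393, 0.001], [0.393, -0.92, -0.0], [0.001, 0.0, -1.0]]
force: [0.1, -0.3, -3.1]
opening: 0.0303
```

```bash
python3 -c "
from h import *
st([.4523,.2313,.0525])"
```

```text
t 14.25 p [0.4522 0.2306 0.0655] z [ 1.e-03 -1.e-04 -1.e+00] fix wx,wy deg [ 0.03 -0.05] F [ 0.07 -0.34 -3.05] M [0.012 0.016 0.017] open 0.0303 v 0.03
tool shift [ 0.0003 -0.0006  0.013 ]
```

Call:
apply_moves:
  steps:
    - [0,-0.0005,0.005,0,-0.05,0,1]
    - [0,0,0.004,0,0,0,1]
    - [0,0,0.001,0,0,0,1]

```text
time_s: 14.55
ee_pos: [0.4521, 0.2311, 0.0549]
tool_rot: [[0.92, 0.393, 0.0], [0.393, -0.92, -0.001], [0.0, 0.001, -1.0]]
force: [-0.7, -0.4, -3.3]
opening: 0.0303
```

```bash
python3 -c "
from h import *
st([.4523,.2313,.0525])
b=bot.snapshot('scene')[:,:,::-1];cv2.imwrite('pics/s8.png',cv2.resize(b[90:200,220:360],None,fx=5,fy=5,interpolation=cv2.INTER_CUBIC))"
```

```text
t 14.55 p [0.4521 0.2311 0.0549] z [ 5.e-04 -5.e-04 -1.e+00] fix wx,wy deg [ 0.04 -0.01] F [-0.73 -0.44 -3.29] M [-0.013 -0.008 -0.009] open 0.0303 v 0.018
tool shift [ 0.0003 -0.0001  0.0024]
```

View pics/s8.png

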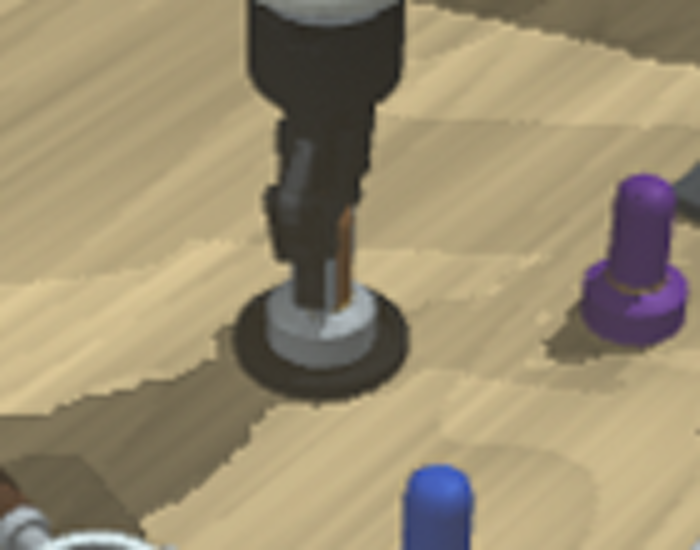

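The tamper is centred over the dish (scene crop ~(320,330)). I'm lowering it in 1 mm steps until it touches.

Call:
apply_moves:
  steps:
    - [0,0,0.0012,0,0,0,1]

```text
time_s: 14.7
ee_pos: [0.4523, 0.2312, 0.0541]
tool_rot: [[0.92, 0.393, 0.001], [0.393, -0.92, -0.0], [0.001, 0.001, -1.0]]
force: [0.4, -0.1, -4.2]
opening: 0.0304
```

Call:
apply_moves:
  steps:
    - [0,0,0.0012,0,0,0,1]

```text
time_s: 14.8
ee_pos: [0.4524, 0.2313, 0.053]
tool_rot: [[0.92, 0.393, 0.001], [0.393, -0.92, -0.0], [0.001, 0.001, -1.0]]
force: [0.1, 0.1, -4.0]
opening: 0.0306
```

Call:
apply_moves:
  steps:
    - [0,0,0.001,0,0,0,1]

```text
time_s: 14.9
ee_pos: [0.4527, 0.2314, 0.0522]
tool_rot: [[0.92, 0.393, 0.002], [0.393, -0.92, 0.0], [0.002, 0.001, -1.0]]
force: [-3.7, -1.4, 16.4]
opening: 0.0304
```

Call:
apply_moves:
  steps:
    - [-0.0002,0,0.0001,0,-0.05,0,1]

```text
time_s: 15.0
ee_pos: [0.4526, 0.2314, 0.0523]
tool_rot: [[0.92, 0.393, 0.001], [0.393, -0.92, -0.0], [0.001, 0.001, -1.0]]
force: [0.3, -0.1, -2.5]
opening: 0.0307
```

Call:
apply_moves:
  steps:
    - [0,0,0,0,0,0,0.2]
    - [0,0,0,0,0,0,-0.2]
    - [0,0,0,0,0,0,-0.6]
    - [0,0,0,0,0,0,-1]
    - [0,0,0,0,0,0,-1]
    - [0,0,0,0,0,0,-1]
  force: 20

```text
time_s: 15.6
ee_pos: [0.4533, 0.2317, 0.0529]
tool_rot: [[0.92, 0.393, 0.003], [0.393, -0.92, 0.001], [0.003, 0.001, -1.0]]
force: [0.2, 0.0, 0.1]
opening: 0.0852
```

```bash
python3 -c "
from h import *
st([.4523,.2313,.0525])
cv2.imwrite('pics/w9.png',bot.snapshot('wrist')[:,:,::-1])"
```

```text
t 15.6 p [0.4533 0.2317 0.0529] z [ 3.e-03  6.e-04 -1.e+00] fix wx,wy deg [ 0.04 -0.17] F [0.17 0.02 0.12] M [ 0.005  0.001 -0.013] open 0.0852 v 0.001
tool shift [-0.0011  0.      0.0004]
```

View pics/w9.png

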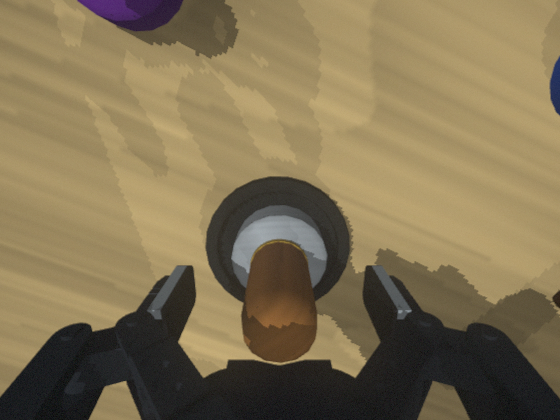

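The fingers are open and clear of the tamper, which stands in the dish at (280,245). I'm retreating straight up.

Call:
apply_moves:
  steps:
    - [0,0,-0.01,0,0,0,-1]
    - [0,0,-0.03,0,0,0,-1]
    - [0,0,-0.04,0,0,0,-1]
    - [0,0,-0.04,0,0,0,-1]
    - [0,0,-0.04,0,0,0,-1]
    - [0,0,-0.02,0,0,0,-1]
    - [0,0,0,0,0,0,-1]

```text
time_s: 16.35
ee_pos: [0.4512, 0.2321, 0.2437]
tool_rot: [[0.919, 0.395, 0.002], [0.395, -0.919, 0.001], [0.002, -0.0, -1.0]]
force: [0.5, 0.6, -1.1]
opening: 0.0854
```

```bash
python3 - <<'E'
from h import *
st()
b=bot.snapshot('scene')[:,:,::-1];cv2.imwrite('pics/s9.png',b)
w=bot.snapshot('wrist')[:,:,::-1];cv2.imwrite('pics/w10.png',w)
cv2.imwrite('pics/s9c.png',cv2.resize(b[110:260,185:345],None,fx=4,fy=4,interpolation=cv2.INTER_CUBIC))
s=cv2.imread('pics/scene0.png');d=cv2.absdiff(s,b).max(2)
E
```

```text
t 16.35 p [0.4512 0.2321 0.2437] z [ 0.002  0.001 -1.   ] fix wx,wy deg [-0.01 -0.13] F [ 0.46  0.58 -1.06] M [ 0.037 -0.026  0.012] open 0.0854 v 0.014
```

View pics/s9.png

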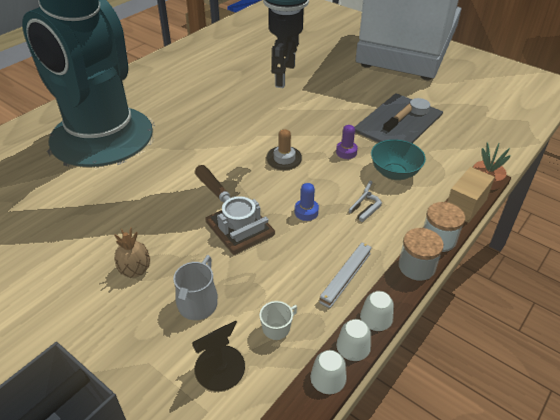

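View pics/s9c.png

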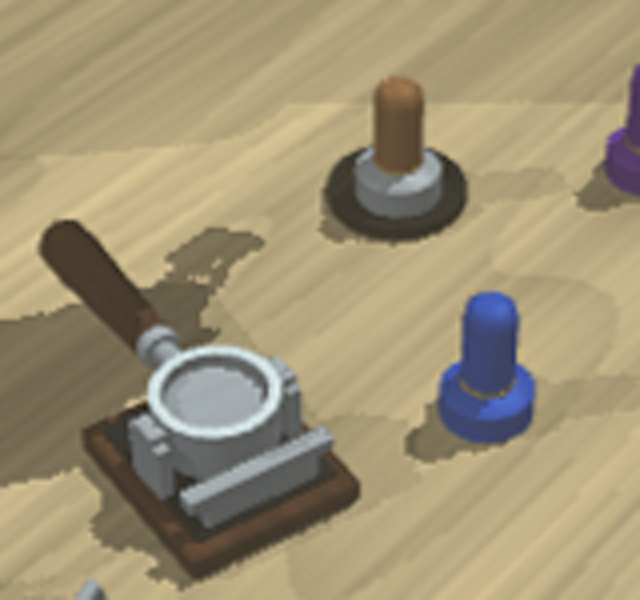

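View pics/w10.png

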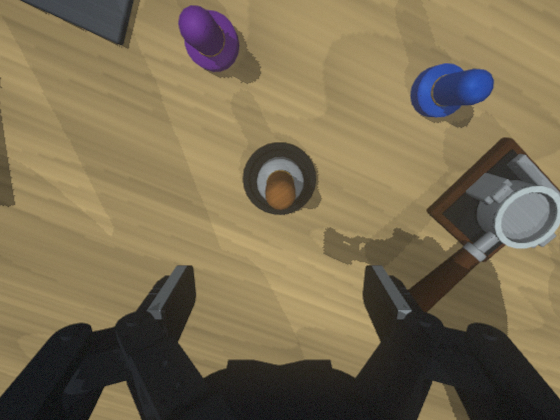

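The tamper stands upright in the dish at scene (285,148). The plate is back up level at (239,209), and the other things are where they were.

```bash
python3 -c "
from workcell import bot
print(bot.job_done())"
```

```text
the job is handed in; nothing more can be done
None
```

The practice tamp is done and handed in at about 16.5 s of the 58 s allowed.

- **Tamp:** I took the wooden-handled tamper, not the blue or purple look-alike, and pressed the plate until it bottomed at about 8.5 mm. I held it there from 8.95 to 11.75 s with a push of about 15–21 N, mostly 17–20 N, and the tool within about 0.3° of vertical.
- **Closest to the limit:** While feeling for the bottom, one reading (8.75 s) came to about 38 N, just under the 39 N (four-kilo) limit. I backed off at once, but a brief peak between readings could have gone higher.
- **Side force:** About 4–5 N acted sideways during the hold, and the tool sat about 1 mm off the basket centre as I had measured it.
- **Setting down:** The tamper touched the rest with one reading of about 20 N. I eased that to about 1 N before letting go.
- **Last checks:** The final pictures show the plate back up and level, and the tamper upright and centred in the rest. The gripper is open and well clear, and I saw none of the other things moved. I checked those by eye only, and took no final top-camera picture.

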